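# Change the tune of a music box and start it

### The arm

A 6-joint arm with a two-finger parallel gripper is mounted at the origin on the work surface. World frame = base frame: x ahead of the robot, y to its left, z up, the work surface at z = 0. Lengths are in mm, angles in rad, forces in N, time in s.
With the tool pointing down it reaches from about 325 to 875 mm from the base axis. Payload 4.4 kg.
Tool frame: the origin (TCP) lies on the centre line of the jaws, within the pads' length; the fingertips stand ahead of it and the grasp point (between the pads) lies 6 mm ahead of it (ctrl.tcp_to_tips is the z of the fingertips in the tool frame, in mm); z points along the fingers, y is the line along which they close (so a half turn about z gives the same grasp; the last joint's range is limited). The gripper opens to 85 mm and grips with 20 to 120 N. Pads are 22 mm wide; open, the fingers measure 114 mm over their backs; the gripper's body (76 mm by 85 mm) begins 54 mm behind the grasp point. The pads swing forward as they close: fully open they stand 13 mm farther back than shut.
Start: joints at [-1.258, 0.207, 1.542, -0, 1.393, -0.15], TCP at [257.215, -514.265, 256.282] pointing down, gripper open.
Joint ranges: [-2.73, 2.73], [-0.86, 2.22], [0.23, 2.46], [-1.11, 4.25], [0.08, 2.63], [-2.82, 2.82]. Speed limits (rad/s): [2.79, 2.79, 3.14, 3.14, 3.14, 3.14].

### API

Orientations are given as a 3x3 rotation matrix whose columns are the frame's x, y, z axes.
In Python, from plant import ctrl, sensors, optics gives the robot as it stands. Calls block until the motion is done:
- ctrl.move_ptp(position, orientation): joint-space move of the TCP to a pose.
- ctrl.move_l(position, rot=None, vel=150, threshold=None): straight line of the TCP; rot=None keeps the orientation; vel is the mean speed in mm/s. With threshold (N) it stops when the force on the tool has changed by that much, and returns True; else False.
- ctrl.set_joints(angles): joint-space move.
- ctrl.gripper_to(opening, force=None): finger opening in mm; force is the grip in N (None keeps the last); returns when the fingers have stopped.
- ctrl.hold(seconds).
- ctrl.solve_ik(position, orientation): joint angles nearest the present ones, or None.
- sensors.read_state(): the state.
- optics.grab_frame(name): name is "scene" or "top" or "wrist"; returns (picture, depth): 480x640x3 uint8, red, green, blue; 480x640 float32, mm along the optical axis (not along the pixel's ray), 0 where there is no reading.
- optics.camera_params(name): a dict with "mtx" (3x3 intrinsics, pixels), "R" (3x3) and "t" (3): a world point X has camera coordinates R X + t; the wrist camera has in their place "T_tool_cam" (4x4, takes a point from camera to tool coordinates, whose origin is the TCP and whose axes are the flange's). Camera axes: x right, y down, z forward; pixel columns grow to the right and rows downward; lengths in mm; the calibration is good to about 2 mm. A picture is of the moment at which its call begins: read the wrist's pose just before it. camera_params takes no time and is no camera call.
A pose or a line that the arm cannot do raises ctrl.MotionError and nothing moves.
- ctrl.finish_job(): hands the job in; it is judged then, once.
The state is a dict: "t": time; "q": joint angles; "qvel": joint speeds; "tau": joint torques, N m; "eef_pos": TCP position; "eef_rot": TCP orientation; "force": force on the tool from outside, world axes, zero at the start; "wrist_torque": the same for the moment, N m; "grip_width": finger opening in mm; "grasp_force": force on a finger pad.
Only numpy, scipy, OpenCV 4.12 (cv2) and the standard library are available. Lean on these libraries where they do the work, as an engineer would, in place of code of your own. Each camera call takes 0.05 s, during which the arm holds its last target. There are 200 camera calls.

### The job

The music box plays the tune its selector pointer is set to: pull the selector knob up against its spring, turn it towards the star emblem, and feel for the notch there, so that the knob drops fully home in it. Do not force the knob against its notches or stops. Then push the brass start slide all the way away from you, and leave everything else on the dresser where it is.

Things in the scene. Friction and masses are not known exactly. Their poses are not given: they have to be found in the camera images.
- case: Wooden music box fixed to the dresser, 170 (its x) by 270 (its y) by 75 mm high; a plinth 14 mm high reaches 8 mm further. Origin: centre of its underside; at yaw 0 its +x points away from the robot, +y to the robot's left. On its flat top (75 mm up): the black selector knob, axis at case x 0, y +50 mm; two pewter emblems on the robot's side of it; the start slide at case y -85 mm.
- knob: Black knob, pulled straight up and turned about its vertical axis. A round skirt 52 mm across (its top 10 mm above the case top when home) carries an upright flat grip bar 50 mm long, 14 mm thick, 33 mm tall. Origin: on its axis, at the case's underside level when home; its own -x is the pointer's direction, along the bar. A spring pulls it down with 6 N when home, 11 N when 13 mm up.
- knob_top (a point): On the knob's axis at the top of the grip bar, 43 mm above the case top when home. In a notch the knob has 2 degrees of play each way; turned there without pulling, a hidden pin 30 mm from the axis jams on the notch wall: above 40 N at the pin (1.2 Nm) is forcing.
- pointer (a point): Tip of the thin aluminium pointer at the foot of the knob, 40 mm from the knob's axis, 5 mm above the case top when home.
- lift (a joint): How far the knob stands up from fully home, m: 0 seated in a notch; above 0.008 clear of the notch, free to turn; about 0.008 when its pin is let down on the plain track between notches; 0.013 at a hard upper stop (pulling there with over 40 N is forcing).
- turn (a joint): Knob angle, rad, positive anticlockwise from above; 0 is the start notch, pointer along the case's -x (towards the robot). Range -1.45 to 1.45. The emblems are at +1.0 and -1.0. Each has one notch hidden inside the case, up to 0.23 rad to either side of the emblem's middle, different in every box; it cannot be seen.
- star: Pewter five-pointed star, 34 mm across, 4 mm thick, fixed on the case top 62 mm from the knob's axis, 57 degrees to either side of the start direction (it may have changed places with the moon). Origin: its centre, underside. Let down beside its notch, the knob rests on a slippery track; turned on gently while free to sink (fingers either side of the bar, unclamped), it drops in over the notch.
- moon: Pewter crescent, 30 mm across and 4 mm thick, at the other of the two places. Origin: centre of its arc, underside.
- start_slide (a joint): Start slide travel in m: about 0 at the robot's end (may start up to 0.005), 0.035 at its far stop. At 0 its middle is at case x -28 mm, y -85 mm. It slides along the case's +x, with about 1.5 N of friction, and stays where it is left.
- slide_top (a point): Middle of the top of the brass start slide, a block 14 (along travel) by 22 by 24 mm tall standing on the case top.
- spool: Light wooden spool, 28 mm across and 32 mm high, standing loose on the case top behind the slide and knob. Leave it alone. Origin: centre of its underside.
- tin: Round aluminium tin, 52 mm across and 30 mm high, on the dresser just in front of the case. Leave it alone.
- cup: White china mug, 72 mm across and 60 mm high. Leave it alone.
- hairbrush: Wooden brush lying flat. Leave it alone.
- book: Brown book lying flat, 190 by 130 by 32 mm. Leave it alone.
- scent: Amber scent bottle, 44 mm across and 100 mm high. Leave it alone.

How it is judged (in metres and radians):
On the way, in this order (a step that is already met when the one before it is completed fails the run):
1. the knob is pulled up clear of its start notch (value of joint lift above 0.0085 m and horizontal distance between pointer and star above 0.034 m), for 0.1 s.
2. the knob has dropped home in the star's notch, with the start slide not yet pushed (horizontal distance between pointer and star below 0.034 m and value of joint lift below 0.003 m and value of joint start_slide below 0.015 m), for 0.3 s.
3. the start slide is pushed to its far end (value of joint start_slide above 0.03 m), for 0.2 s.
At the end, for the whole second after the job is handed in: The knob is home in the star's notch (less than 3 mm up, pointer tip within 34 mm of the star's centre seen from above, not turning), the start slide is at least 30 mm along its 35 mm, and the robot has let go (horizontal distance between pointer and star below 0.034 m and value of joint lift below 0.003 m and value of joint start_slide above 0.03 m and velocity of joint turn between -0.05 and 0.05 rad/s); the robot touches nothing.
It fails at once if the knob was forced: more than 40 N between its pin or shaft and the notches, track or upper stop in the case (contact force between knob and case above 40 N).
It fails at once if the spool, tin, cup, hairbrush, book or scent bottle was moved by more than 15 mm (distance of any of spool, tin, cup, hairbrush, book, scent from where it was at the start of the episode above 0.015 m).
It also fails if it takes over 72 s, if anything falls off the work surface, if the arm or the gripper's body presses on something with over 40 N, if the wrist force passes 120 N, or if a joint passes its speed limit or range.

## Working session

There is one attempt and no reset: what is moved stays moved. The work goes in short steps, each a Python script; the robot and the scene stay as the last script left them, time stands still between calls to the robot, and variables do not carry over. Pictures are saved under pics/ and viewed, at most 10 in all, crops included, and the job is handed in when it is done.

```bash
mkdir -p pics; ls
python3 - <<'E'
from plant import ctrl,sensors,optics
import cv2,numpy as np
for n in("top","scene"):
    p,d=optics.grab_frame(n); cv2.imwrite(f"pics/{n}0.png",p[...,::-1]); np.save(f"pics/{n}0.npy",d)
    c=optics.camera_params(n); print(n,c)
print(ctrl.tcp_to_tips, sensors.read_state()['t'],sensors.read_state()['eef_rot'])
E
```

```text
pics
top {'mtx': array([[542.06728347,   0.        , 325.37377636],
       [  0.        , 542.06728347, 236.49844286],
       [  0.        ,   0.        ,   1.        ]]), 'R': array([[ 0.02049548, -0.99972795, -0.01113372],
       [-0.98995156, -0.01873413, -0.14016039],
       [ 0.13991368,  0.0138945 , -0.99006621]]), 't': array([  -4.39568616,  542.52190562, 1424.7274792 ])}
scene {'mtx': array([[540.18947708,   0.        , 319.56152212],
       [  0.        , 540.18947708, 239.10098323],
       [  0.        ,   0.        ,   1.        ]]), 'R': array([[-0.38436387,  0.92315195,  0.00740864],
       [ 0.76285011,  0.32211975, -0.56062338],
       [-0.51992704, -0.20983169, -0.82803776]]), 't': array([ 218.87817248, -355.65994055, 1464.54461836])}
25.0 0.1 [[ 8.94347510e-01  4.47372437e-01 -6.58898725e-04]
 [ 4.47372811e-01 -8.94345280e-01  2.02207003e-03]
 [ 3.15335432e-04 -2.10320667e-03 -9.99997739e-01]]
```

View pics/top0.png

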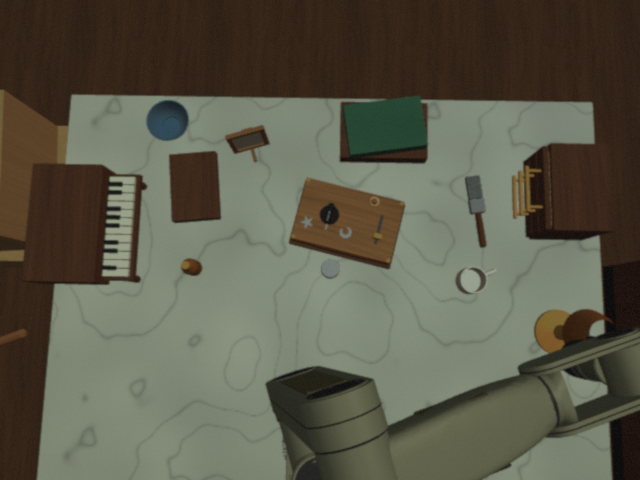

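View pics/scene0.png

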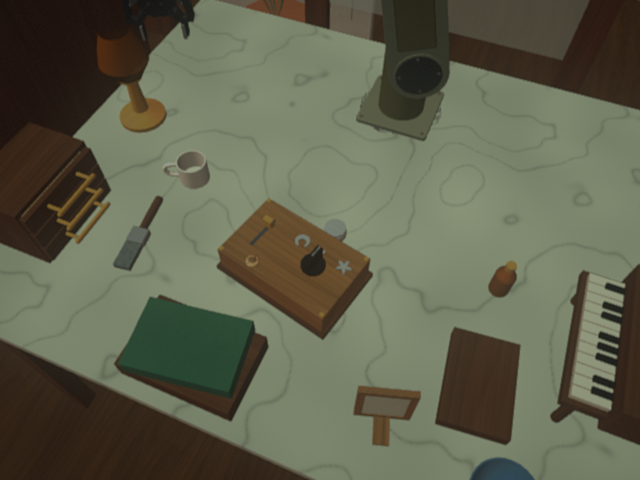

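The top view shows the case centred near (348,223). The knob is at (330,213), the star at (307,222) on the left (+y), the moon at (345,232), the slide at (378,236) and the spool at (375,201). I'll enlarge this area.

Run:
```python
import cv2
p=cv2.imread("pics/top0.png")[170:280,280:415]
cv2.imwrite("pics/crop0.png",cv2.resize(p,None,fx=5.9,fy=5.4,interpolation=cv2.INTER_CUBIC)) if 0 else cv2.imwrite("pics/crop0.png",cv2.resize(p,None,fx=5,fy=5,interpolation=cv2.INTER_CUBIC))
```

```text
(no output)
```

View pics/crop0.png

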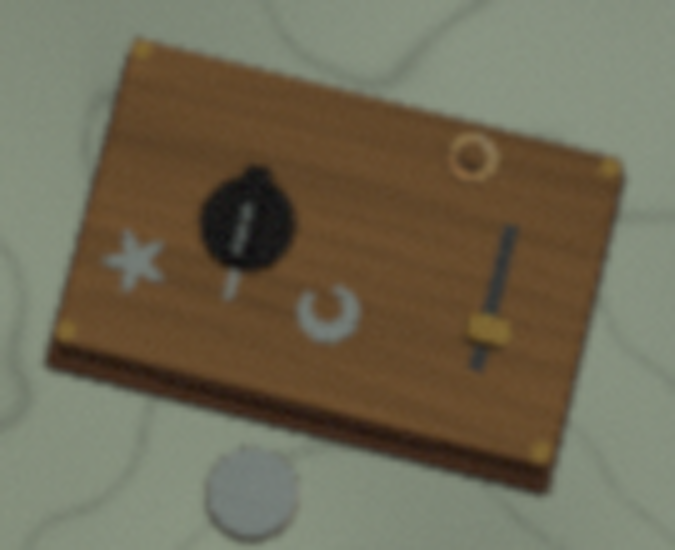

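The crop shows the case-top corners at about (138,40), (625,163), (548,465) and (53,345) in crop pixels (÷5, offset 280,170). The star is at (135,260), the moon at (328,315), the slide at (488,330) and the pointer tip at (231,298). Next I'll fit the case pose.

```bash
cat > h.py <<'E'
from plant import ctrl,sensors,optics
import cv2,numpy as np
def ray(c,uv,z,R=None,t=None):
    R=c['R'] if R is None else R; t=c['t'] if t is None else t
    o=-R.T@t; d=R.T@np.linalg.inv(c['mtx'])@np.array([uv[0],uv[1],1.]); return o+d*(z-o[2])/d[2]
def wristRt(s,c):
    T=np.eye(4);T[:3,:3]=s['eef_rot'];T[:3,3]=s['eef_pos']
    M=np.linalg.inv(T@c['T_tool_cam']); return M[:3,:3],M[:3,3]
def fit(loc,w):
    loc=np.array(loc,float)[:,:2];w=np.array(w)[:,:2]; a=loc-loc.mean(0);b=w-w.mean(0)
    yaw=np.arctan2((a[:,0]*b[:,1]-a[:,1]*b[:,0]).sum(),(a*b).sum())
    R=rot2(yaw);o=w.mean(0)-R@loc.mean(0); return o,yaw,np.linalg.norm(w-(o+loc@R.T),axis=1)
def rot2(y): return np.array([[np.cos(y),-np.sin(y)],[np.sin(y),np.cos(y)]])
def down(a): # tool y (closing line) at world angle a; z down
    y=np.array([np.cos(a),np.sin(a),0]);z=np.array([0,0,-1.]);return np.column_stack([np.cross(y,z),y,z])
def pr(tag=''):
    s=sensors.read_state();print(tag,'t',round(s['t'],2),'p',np.round(s['eef_pos'],1),'F',np.round(s['force'],1),'M',np.round(s['wrist_torque'],2),'w',round(s['grip_width'],1),'g',round(s['grasp_force'],1));return s
E
python3 - <<'E'
from h import *
c=optics.camera_params('top')
f=lambda u,v,z:ray(c,(280+u/5-.4,170+v/5-.4),z)
P=[f(138,40,75),f(625,163,75),f(548,465,75),f(53,345,75)]
L=[(85,135),(85,-135),(-85,-135),(-85,135)]
o,y,e=fit(L,P);print(o,y,e)
R=rot2(y)
for n,q in dict(star=f(135,260,79),moon=f(328,315,79),slide=f(488,328,99),ptr=f(230,298,80),knob=f(247,222,85),spool=f(473,157,107),tin=f(252,492,30)).items(): print(n,q, R.T@(q[:2]-o))
k=o+R@np.array([0,50]);print('knob',k,np.hypot(*k))
for a in(y+np.pi/2,y-np.pi/2):
  for d in (0,-1,-1.25):
    print(ctrl.solve_ik([*k,150],down(a+d)))
E
```

```text
[582.50064565 -52.14042673] -0.23183713693293115 [2.31353128 1.43943937 3.4804068  1.01506921]
star [575.42490596  55.98353532  79.        ] [-31.72963388 103.60544192]
moon [548.05036894 -46.08535328  79.        ] [-34.91984084  -2.02242313]
slide [ 539.82985603 -128.36431848   99.        ] [-24.01552136 -83.98888435]
ptr [555.956821     5.51569223  80.        ] [-39.08107906  50.01471723]
knob [595.74264255  -2.65800688  85.        ] [ 1.51834699 51.20112282]
spool [ 628.08108593 -119.30162913  107.        ] [ 59.79233168 -54.89153592]
tin [458.27795928  -7.79120342  30.        ] [-131.0891625    14.62056405]
knob [593.98894047  -3.47813042] 593.9991235570283
[-1.51487774e-01  3.50720544e-01  1.59148222e+00 -4.44089210e-16
  1.19938989e+00 -1.49044696e+00]
[-1.51487774e-01  3.50720544e-01  1.59148222e+00 -4.44089210e-16
  1.19938989e+00 -4.90446964e-01]
[-1.51487774e-01  3.50720544e-01  1.59148222e+00 -4.44089210e-16
  1.19938989e+00 -2.40446964e-01]
[-1.51487774e-01  3.50720544e-01  1.59148222e+00 -4.44089210e-16
  1.19938989e+00  1.65114569e+00]
[-1.51487774e-01  3.50720544e-01  1.59148222e+00 -4.44089210e-16
  1.19938989e+00  2.65114569e+00]
None
```

The fit agrees with the given sizes: star 62 mm out on the left, turn negative, pointer at start. I'll take one close look with the wrist camera.

Run:
```python
from h import *
y=-.232
ctrl.move_ptp([560,-20,330],down(y+np.pi/2)); ctrl.hold(.3)
s=pr(); p,d=optics.grab_frame('wrist'); cv2.imwrite('pics/w1.png',p[...,::-1]); np.savez('w1.npz',R=s['eef_rot'],p=s['eef_pos'],d=d)
c=optics.camera_params('wrist');print(c)
R,t=wristRt(s,c)
for X in([594,-3.5,118],[575,56,79],[540,-128,99]):
    q=c['mtx']@(R@np.array(X)+t);print(q[:2]/q[2])
```

```text
t 2.5 p [560.  -20.5 329.9] F [-1.   0.4 -0.2] M [-0.02  0.05 -0.  ] w 85.2 g 0.0
{'mtx': array([[387.20824839,   0.        , 323.45535774],
       [  0.        , 387.20824839, 241.80236423],
       [  0.        ,   0.        ,   1.        ]]), 'T_tool_cam': array([[ 3.38771052e-04, -9.57322436e-01, -2.89021866e-01,
         7.41031342e+01],
       [ 9.99999826e-01,  4.64150046e-04, -3.65267378e-04,
         1.82870400e+00],
       [ 4.83828169e-04, -2.89021692e-01,  9.57322426e-01,
        -1.17943289e+02],
       [ 0.00000000e+00,  0.00000000e+00,  0.00000000e+00,
         1.00000000e+00]])}
[348.85730502 245.83845062]
[402.4383295  201.92027892]
[203.15287354 214.9648598 ]
```

View pics/w1.png

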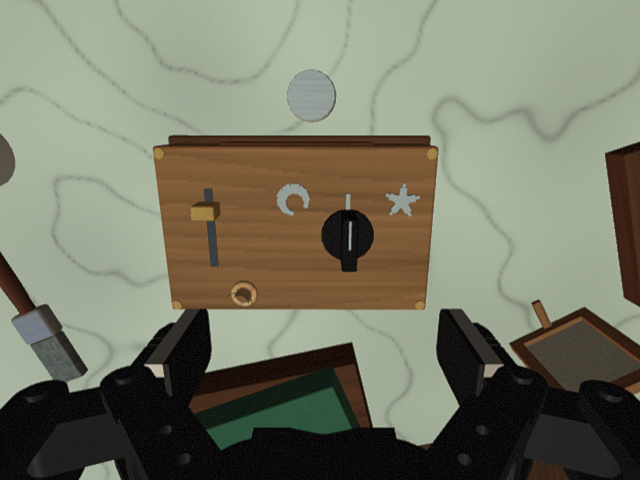

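The wrist view shows case-top corners at (153,147), (438,147), (426,308) and (172,309). The bar-top mark is at (349.5,236), the star at (402,201), the slide top at (203,212) and the pointer tip at (348,195). I'll refine with these.

Run:
```python
from h import *
c=optics.camera_params('wrist');z=np.load('w1.npz');R,t=wristRt(dict(eef_rot=z['R'],eef_pos=z['p']),c)
f=lambda u,v,h:ray(c,(u,v),h,R,t)
o,y,e=fit([(-85,-135),(-85,135),(85,135),(85,-135)],[f(153,147,75),f(438,147,75),f(426,308,75),f(172,309,75)])
print(o,y,e);r=rot2(y);print('knob',o+r@np.array([0,50]))
for n,q in dict(bar0=f(349.5,222,118),bar1=f(349.5,249,118),bar=f(349,272,118),star=f(402,201,79),ptr=f(348,195,80),slide=f(203,212,99),spool=f(243,290,107)).items(): print(n,q,r.T@(q[:2]-o))
d=z['d'];print(d[240,349],(R@f(349,240,118)+t)[2],d[270,300],(R@f(300,270,75)+t)[2])
```

```text
[582.5569285  -50.95234424] -0.23057676528039817 [2.12834793 2.41142827 2.04362068 1.32530569]
knob [593.98388163  -2.27560706]
bar0 [572.7359172    1.68858416 118.        ] [-21.59160415  49.00328801]
bar1 [597.02979439  -3.56887135 118.        ] [ 3.26086331 49.43707233]
bar [618.44532912  -8.66947454 118.        ] [25.27531749 49.36574414]
star [574.01568603  55.74438617  79.        ] [-32.69956705 101.92096652]
ptr [556.13803127   6.29523125  80.        ] [-38.80302158  49.69475371]
slide [ 537.31010277 -127.25009451   99.        ] [-26.61234056 -84.61917788]
spool [ 617.44669974 -111.35812346  107.        ] [ 47.77148465 -50.83344917]
343.68048 344.0454323581233 397.93622 398.2169763504284
```

```bash
cat >> h.py <<'E'
Y=-.231; K=np.array([594.,-3.]); A=Y+np.pi/2
E
python3 - <<'E'
from h import *
ctrl.move_ptp([*K,180],down(A)); ctrl.gripper_to(45,25)
ctrl.move_l([*K,117],vel=60,threshold=8); pr('down')
ctrl.gripper_to(0,25); ctrl.hold(.2); s=pr('grip')
E
```

```text
down t 4.89 p [594.5  -3.1 117.6] F [ 0.3 -0.3 -0.4] M [-0.03  0.06  0.01] w 44.8 g 0.0
grip t 5.47 p [594.2  -3.7 117.6] F [-1.3 -5.1  4.6] M [-0.87  0.33  0.06] w 13.4 g 28.8
```

Run:
```python
from h import *
p0=sensors.read_state()['eef_pos']; 
for dz in (4,8,10.8):
    ctrl.move_l([K[0],K[1]-.5,p0[2]+dz],vel=25,threshold=25); pr(dz)
ctrl.hold(.25); pr()
p,d=optics.grab_frame('top'); p=p[170:280,280:415]; cv2.imwrite('pics/t2.png',cv2.resize(p[...,::-1],None,fx=5,fy=5,interpolation=cv2.INTER_CUBIC))
```

```text
4 t 5.8 p [593.6  -3.7 120.3] F [ 2.9 -5.2 -7.4] M [-0.9  -0.54 -0.03] w 13.7 g 27.2
8 t 6.11 p [593.5  -3.6 124.5] F [ 2.9 -4.7 -9.4] M [-1.04 -0.46 -0.01] w 13.6 g 27.0
10.8 t 6.37 p [593.3  -3.5 127.2] F [ 2.4 -5.3 -9.4] M [-0.99 -0.52 -0.02] w 13.5 g 26.8
 t 6.62 p [593.3  -3.5 127.2] F [  2.8  -4.7 -10.8] M [-0.99 -0.48  0.04] w 13.6 g 26.8
```

Run:
```python
from h import *
p=[K[0],K[1]-.5,sensors.read_state()['eef_pos'][2]+.6]
for th in (-.06,-.12,-.25,-.5,-.7):
    ctrl.move_l(p,down(A+th),vel=25,threshold=15); s=pr(th)
    if abs(s['wrist_torque'][2])>.4: break
y=s['eef_rot'][:,1]; print('turn',np.arctan2(y[1],y[0])-A)
```

```text
-0.06 t 6.92 p [593.4  -3.5 126.6] F [  2.1  -4.6 -10.6] M [-0.94 -0.45  0.02] w 13.4 g 26.9
-0.12 t 7.17 p [593.4  -3.5 126.8] F [  2.5  -4.9 -10.6] M [-0.93 -0.47 -0.  ] w 13.1 g 26.8
-0.25 t 7.45 p [593.6  -3.4 127.2] F [ 1.7 -3.8 -9.6] M [-0.86 -0.38 -0.03] w 13.7 g 26.7
-0.5 t 7.85 p [593.8  -3.3 127.5] F [  1.8  -3.6 -11.2] M [-0.81 -0.39  0.01] w 13.9 g 26.7
-0.7 t 8.2 p [593.9  -3.3 127.6] F [  1.9  -3.5 -10.3] M [-0.7  -0.48 -0.04] w 13.2 g 26.6
turn -0.695830864967941
```

Run:
```python
from h import *
p=[K[0],K[1]-.3]
for z in (126.5,125.5):
    ctrl.move_l([*p,z],vel=20); pr(z)
ctrl.gripper_to(18,20); pr('open')
for th in np.arange(-.72,-1.42,-.03):
    ctrl.move_l([*p,125.5],down(A+th),vel=20,threshold=6); s=sensors.read_state(); m=s['wrist_torque'][2]; print(round(th,2),round(m,3),np.round(s['force'],1),round(s['t'],1))
    if abs(m)>.22: break
pr()
q,d=optics.grab_frame('wrist'); cv2.imwrite('pics/w3.png',q[...,::-1]); np.savez('w3.npz',R=s['eef_rot'],p=s['eef_pos'],d=d)
```

```text
126.5 t 8.45 p [593.9  -3.3 126.4] F [ 1.7 -3.6 -9.7] M [-0.69 -0.39  0.02] w 13.2 g 26.7
125.5 t 8.7 p [594.   -3.3 125.8] F [ 1.6 -3.6 -7.7] M [-0.65 -0.22  0.02] w 13.6 g 27.0
open t 8.93 p [595.2  -2.6 127.3] F [-0.5 -0.1  0.6] M [-0.03  0.05 -0.05] w 17.9 g 0.0
-0.72 0.063 [-0.  -0.2  0.2] 9.2
-0.75 0.016 [0.5 0.1 0.1] 9.4
-0.78 -0.002 [0.6 0.3 0.4] 9.7
-0.81 -0.026 [-0.1 -0.   0.4] 9.9
-0.84 0.034 [ 0.5  0.1 -0.3] 10.2
-0.87 0.005 [-0.1 -0.8 -0. ] 10.4
-0.9 0.084 [-0.1 -2.2  1. ] 10.7
-0.93 0.037 [-0.7 -1.4  0.1] 10.9
-0.96 0.023 [-1.  -0.2 -0.5] 11.2
-0.99 0.062 [ 0.1 -0.3 -0.9] 11.4
-1.02 -0.017 [-1.   0.1 -0.1] 11.7
-1.05 0.001 [0.4 0.3 0.1] 11.9
-1.08 0.07 [ 0.3 -0.6  0.1] 12.2
-1.11 -0.001 [-0.8  0.2  0.5] 12.4
-1.14 0.205 [-1.3 -0.6  1.9] 12.7
-1.17 0.317 [-3.5 -1.6  2.9] 12.9
 t 12.93 p [593.7  -3.5 125.6] F [-3.5 -1.6  2.9] M [-0.27  0.54  0.32] w 18.0 g 10.3
```

View pics/w3.png

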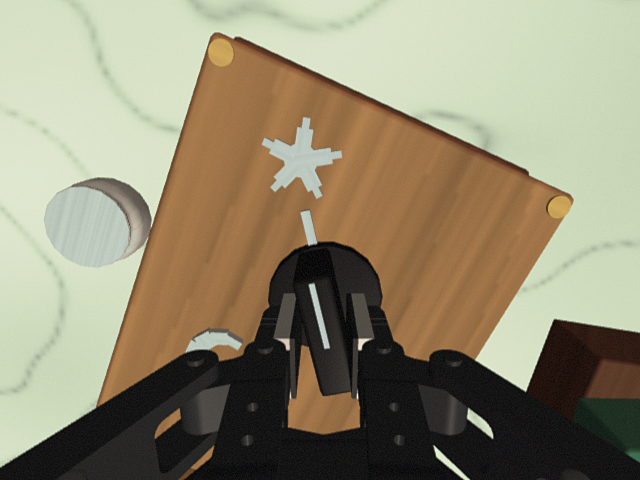

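The pointer tip at (306,212) aims at the star, and the bar lags the fingers, so the knob seems to be caught in the notch. I'll use depth to check the height of its top.

Run:
```python
from h import *
c=optics.camera_params('wrist');z=np.load('w3.npz');R,t=wristRt(dict(eef_rot=z['R'],eef_pos=z['p']),c);d=z['d']
def P(u,v): return R.T@(np.linalg.inv(c['mtx'])@np.array([u,v,1.])*d[v,u]-t)
for n,(u,v) in dict(b1=(313,290),b2=(322,330),b3=(330,360),star=(300,158),ptr=(308,222),skirt=(285,275),skirt2=(365,280),case=(400,200)).items(): print(n,np.round(P(u,v),1))
a=ray(c,(311,284),118,R,t);b=ray(c,(326,348),118,R,t);print(a,b,np.arctan2(*(b-a)[1::-1])-Y)
pt=ray(c,(304.5,211),80,R,t);st=ray(c,(301,158),79,R,t);print(pt,st,np.hypot(*(pt-st)[:2]))
```

```text
b1 [586.9  16.3 119.8]
b2 [592.7   1.5 119.7]
b3 [597.9 -11.3 118.2]
star [573.7  56.2  78.6]
ptr [581.4  30.2  81.1]
skirt [575.2   6.   85.4]
skirt2 [610.2   9.8  85.6]
case [619.6  45.5  75.3]
[585.95047111  17.65936439 118.        ] [595.54032759  -6.60555832 118.        ] -0.9634219199285795
[579.09407123  34.52484598  80.        ] [574.1093156   56.30628411  79.        ] 22.344548236978554
```

Skirt top is at 85.5 mm, so the knob is fully home, with the pointer 22 mm from the star. I'll back off, release, retreat, and push the slide.

Run:
```python
from h import *
p=[K[0]+.2,K[1]+.2]
ctrl.move_l([*p,126],down(A-.97),vel=20); pr('back')
ctrl.gripper_to(40,20); ctrl.move_l([*p,200],vel=80); pr('up')
o=np.array([582.5,-51.3]);r=rot2(Y); W=lambda x,y:o+r@np.array([x,y])
ctrl.gripper_to(0,20)
ctrl.move_ptp([*W(-65,-85),200],down(A)); 
ctrl.move_l([*W(-65,-85),109],vel=80,threshold=8); pr('dn')
h=ctrl.move_l([*W(-7,-85),109],vel=30,threshold=12); s=pr(h); print(r.T@(s['eef_pos'][:2]-o))
ctrl.hold(.3);pr()
```

```text
back t 13.32 p [594.7  -2.6 126. ] F [-1.1  0.2  0.7] M [-0.01 -0.03 -0.01] w 18.0 g 0.0
up t 14.74 p [593.7  -2.7 199.2] F [-0.3  0.4 -0.9] M [-0.02  0.02  0.02] w 40.1 g 0.0
dn t 17.62 p [ 500.3 -119.4  109.7] F [ 0.   0.4 -0.4] M [ 0.04  0.03 -0.04] w 0.3 g 0.0
True t 19.42 p [ 552.7 -131.6  108.3] F [-0.3  0.1  0.6] M [ 0.02 -0.01 -0.04] w 0.4 g 0.0
[-10.66207759 -84.97348943]
 t 19.72 p [ 551.6 -131.3  107.4] F [ 1.   0.2 -0.3] M [-0.06 -0.    0.03] w -0.3 g 0.0
```

Contact came where the far stop should be. I'll retreat and check from above.

Run:
```python
from h import *
o=np.array([582.5,-51.3]);r=rot2(Y); W=lambda x,y:o+r@np.array([x,y])
ctrl.move_l([*W(-40,-85),109],vel=60); ctrl.move_l([*W(-40,-85),230],vel=100)
ctrl.move_ptp([545,-25,330],down(A)); ctrl.hold(.2)
s=pr();q,d=optics.grab_frame('wrist'); cv2.imwrite('pics/w4.png',q[...,::-1]); np.savez('w4.npz',R=s['eef_rot'],p=s['eef_pos'],d=d)
```

```text
t 22.52 p [543.9 -26.1 327.5] F [ 0.3  0.3 -0.4] M [ 0.01  0.03 -0.01] w -0.1 g 0.0
```

View pics/w4.png

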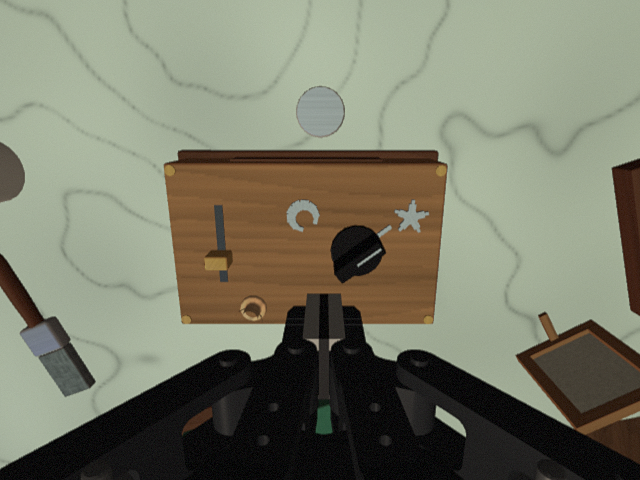

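The slide top is at about (217,259) at the far part of its slot, the pointer aims at the star, and the spool stands where it was. I'll put numbers on these.

Run:
```python
from h import *
c=optics.camera_params('wrist');z=np.load('w4.npz');R,t=wristRt(dict(eef_rot=z['R'],eef_pos=z['p']),c);d=z['d']
f=lambda u,v,h:ray(c,(u,v),h,R,t)
o,y,e=fit([(-85,-135),(-85,135),(85,135),(85,-135)],[f(164,163,75),f(447,163,75),f(435,324,75),f(181,324,75)])
r=rot2(y);print(o,y,e)
for n,q in dict(slide=f(217,260,99),slot0=f(219,206,75),slot1=f(224,282,75),ptr=f(391,227,80),star=f(411,217,79),spool=f(252,305,107)).items(): print(n,r.T@(q[:2]-o))
for v in (252,256,260,264): print(v,d[v,217])
print((R@np.array([*(o+r@[7,-85]),99])+t)[2], 'skirt',[(R.T@(np.linalg.inv(c['mtx'])@np.array([u,v,1.])*d[v,u]-t))[2].round(1) for u,v in((345,238),(338,245),(368,268))])
```

```text
[582.77461185 -50.94559511] -0.23163735731277946 [1.63365184 1.96592572 0.74917165 0.68484809]
slide [  3.81699491 -84.12327874]
slot0 [-43.36488909 -84.79001972]
slot1 [ 36.1825338  -85.82129917]
ptr [-23.46318991  82.57123453]
star [-33.19305075 101.64774897]
spool [ 46.71708674 -51.81774023]
252 375.32535
256 367.48187
260 366.89026
264 366.02225
367.86750364511704 skirt [np.float64(84.8), np.float64(85.4), np.float64(84.9)]
```

The slide measures about 32 mm along, which is a little close to the limit. A second, firmer push will make sure.

Run:
```python
from h import *
o=np.array([582.6,-51.1]);r=rot2(Y); W=lambda x,y:o+r@np.array([x,y])
L=lambda s:np.round(r.T@(s['eef_pos'][:2]-o),1)
ctrl.move_ptp([*W(-45,-85),200],down(A)); ctrl.move_l([*W(-45,-85),107],vel=80,threshold=8)
ctrl.move_l([*W(-20,-85),107],vel=40,threshold=8); print(L(pr('near')))
for x in np.arange(-18,3,1.):
    ctrl.move_l([*W(x,-85),107],vel=15); s=sensors.read_state(); F=r.T@s['force'][:2]; print(x,L(s),F.round(1))
    if F[0]<-14: break
ctrl.move_l([*W(-40,-85),107],vel=60); ctrl.move_l([*W(-40,-85),230],vel=100)
ctrl.move_ptp([543.9,-26.1,327.5],down(A)); ctrl.hold(.2)
s=pr();q,d=optics.grab_frame('wrist'); cv2.imwrite('pics/w5.png',cv2.resize(q[180:300,180:300,::-1],None,fx=5,fy=5))
```

```text
near t 25.35 p [ 543.5 -129.2  106.8] F [-0.6 -0.7 -0.6] M [0.01 0.01 0.02] w -0.1 g 0.0
[-20.2 -84.9]
-18.0 [-18. -85.] [-0.6 -0.1]
-17.0 [-16.9 -85. ] [-0.1  0.8]
-16.0 [-15.9 -85. ] [-0.9  0.3]
-15.0 [-14.9 -85. ] [ 0.  -0.5]
-14.0 [-13.9 -85. ] [-1.3 -0.4]
-13.0 [-12.9 -85. ] [0.1 0.7]
-12.0 [-11.9 -85. ] [0.1 0.1]
-11.0 [-10.9 -85. ] [ 0.3 -0.2]
-10.0 [-10.3 -85. ] [-1.5 -0.1]
-9.0 [-10.2 -85. ] [-5.6  0.1]
-8.0 [-10.2 -84.9] [-8.  0.]
-7.0 [-10.1 -84.9] [-9.8  0. ]
-6.0 [-10.  -84.9] [-12.6  -1.2]
-5.0 [ -9.9 -84.9] [-15.7  -1.8]
 t 31.82 p [542.8 -27.2 325. ] F [-0.7 -0.1  0.3] M [-0.01 -0.03 -0.02] w -0.0 g 0.0
```

View pics/w5.png

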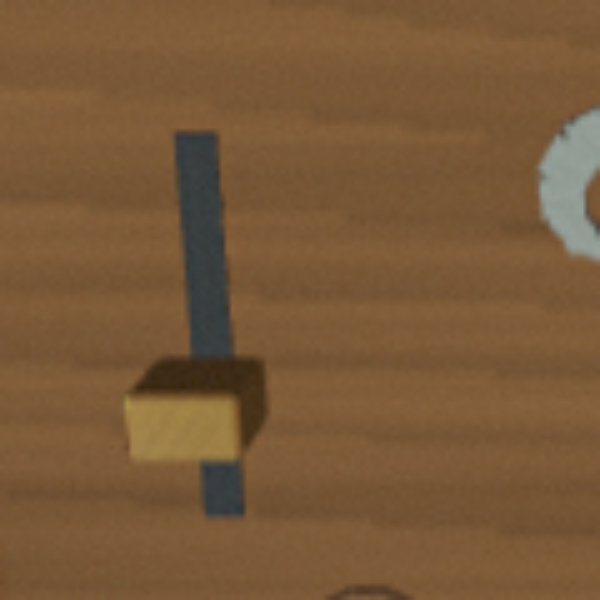

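The slide is hard against its stop: 15 N moved it no further, and its top is at crop (185,428). I'll hand in.

```bash
python3 -c "
from plant import ctrl
print(ctrl.finish_job())"
```

```text
the job is handed in; nothing more can be done
None
```

The knob dropped fully home in the star's notch, the start slide was pushed to its far stop, the robot let go, and the job was handed in at about 32 s; the judge's verdict was not shown.

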